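Light up a circuit board for inspection

ROBOT

A 6-joint arm with a two-finger parallel gripper is mounted at the origin on the work surface. World frame = base frame: x ahead of the robot, y to its left, z up, the work surface at z = 0. Lengths are in mm, angles in rad, forces in N, time in s.
With the tool pointing down it reaches from about 275 to 975 mm from the base axis. Payload 8.4 kg.
Tool frame: the origin (TCP) lies between the finger pads; the fingertips stand ctrl.nose_length ahead of it and the grasp point (between the pads) lies 6 mm ahead of it (ctrl.nose_length is the distance from the TCP to the fingertips, in mm); x points along the fingers, y is the direction in which the jaws open and shut, and the axes are right-handed (so a half turn about x gives the same grasp; the last joint's range is limited). The gripper opens to 92 mm and grips with 3 to 60 N. Pads are 20 mm wide; open, the fingers measure 128 mm over their backs; the gripper's body (75 mm by 189 mm) begins 69 mm behind the grasp point.
Start: joints at [-1.351, 0.353, 1.633, -0, 1.155, -0.002], TCP at [137.489, -609.692, 239.583] pointing down, gripper open.
Joint ranges: [-2.63, 2.63], [-0.92, 2.1], [0.06, 2.66], [-1.3, 4.44], [0, 2.69], [-3.02, 3.02]. Speed limits (rad/s): [2.22, 2.22, 2.79, 3.14, 3.14, 3.14].

INTERFACE

Orientations are given as [roll, pitch, yaw] about the fixed x, y, z axes, in that order (R = Rz(yaw) Ry(pitch) Rx(roll)).
In Python, from station import sensors, eyes, ctrl gives the robot as it stands.
- The arm moves only by the shell command python3 -m handwheel 'ROWS'. ROWS is JSON, a list of rows, each a list of 3 entries, a list of its own where there are three numbers: the finger opening in cm, from 0 to 9.19, then the shift along the tool's x, y, z in cm, then the turn about the tool's x in rad. In form: [[hand, [tx, ty, tz], twist], ...]. A call has exactly 10 rows; each row is the pose to reach, as a shift and turn from the pose measured when the call began, along the tool's axes at that moment; what a row does not reach only later rows make up. A row lasts 1/12 s, in which the tool goes at most 41.7 mm and 7.16 degrees, less where a joint would pass 70% of its speed; a pose out of reach is approached as far as the arm can. A call with a gripper value outside its range is refused whole. The fingers move at their own pace and stop on an object; the grip force is fixed at half the most. Time passes only in rows, so rows that repeat a pose let the fingers close, or fill a call up. It gives the time, the measured TCP pose, the force and the opening at its end, in the units of the state.
- sensors.get_obs(): the state, without advancing time (a new reading comes with each control period).
- eyes.read_camera(name): name is "scene" or "top" or "wrist"; returns the picture (400x640x3 uint8, red, green, blue); there is no depth.
- eyes.camera_params(name): a dict with "fx", "fy", "cx", "cy" (pixels), "R" (3x3) and "t" (3): a world point X has camera coordinates R X + t. Camera axes: x right, y down, z forward; pixel columns grow to the right and rows downward; lengths in mm; the calibration is good to about 2 mm. A picture is of the moment at which its call begins: read the wrist's pose just before it. camera_params takes no time and is no camera call; for the wrist camera it gives the pose at the moment of the call.
- ctrl.hand_in(): hands the job in, once; it reports no verdict.
Trained networks look in the newest picture that a camera, given by its name, has taken for a name from the list of things; names that differ only in an ending like _2 or _b are one class to them, and where a whole thing is asked for, a point or a joint stands for the part that bears it (a point fixed in the world has none). Each returns a list of dicts, best first, with "conf" (0 to 1); they miss things now and then, are a little off and sometimes report something else, mostly with a low value. They report only what shows in the picture. A call takes as long as a camera call. They do not tell look-alikes from the thing itself.
- eyes.cut_out(camera, name): "region" (400x640 bool, what is visible of it) and "extent" ([left, top, width, height] in pixels, round what is visible of it).
The state is a dict: "time_s": time; "joints": joint angles; "joint_velocities": joint speeds; "joint_torque": joint torques, N m; "tool_pos": TCP position; "tcp_rot": TCP orientation; "wrist_force": force on the tool from outside, world axes, zero at the start; "torque": the same for the moment, N m; "grip_width": opening from 0.0 (shut) to 1.0 (fully open).
Only numpy, scipy, OpenCV 4.12 (cv2) and the standard library are available. Lean on these libraries where they do the work, as an engineer would, in place of code of your own. Each camera call takes 0.05 s, during which the arm holds its last target. There are 200 camera calls.

TASK

Press the foot-switch pedal on the bench right down to its stop to start the inspection recording and let it spring back up. Then draw the yellow torch out of its holder, tip it over to a slant of about 45 degrees and shine it, lens downward and from about 10 cm away, at the silver processor in the middle of the green circuit board. Finish while still holding the torch raised and still like that, touching nothing else with it, and leave both boards and all the other things on the bench where they are.

Things in the scene. Friction and masses are not known exactly. Their poses are not given: they have to be found in the camera images.
- treadle (a joint): the pedal's hinge angle in rad: 0 at rest (front edge raised), 0.2 at its stop (plate level). A spring pushes it back up; at the pad it takes about 5 N to start and about 10 N to reach the stop. Fixed to the bench.
- pedal_pad (a point): point to press: on the black ribbed rubber pad on top of the pedal's yellow treadle plate (125 x 76 x 8 mm), 90 mm from the hinge. About 60 mm above the bench at rest; it goes down 18 mm to the stop. Base plate 150 x 100 x 12 mm; the grey cheeks at the hinge reach 53 mm. At rest x points level from pad to hinge, z is up, and the plate slopes 0.2 rad down towards the hinge.
- holder: grey block 85 x 85 x 55 mm high fixed to the bench; origin at the centre of its underside, z up. In its top is one round well, 40 mm wide and 45 mm deep, in which the torch stands lens down.
- torch_center (a point): centre of the torch, half-way along it. 150 mm long: black head 36 mm across up to 34 mm from the lens, taper to 44 mm, then a round yellow body 27 mm across, black tail cap from 138 mm. 0.08 to 0.17 kg, balances near the centre. z points from lens to tail (up, as it stands); x, y mean nothing. It stands with its centre 85 mm and its tail 160 mm above the bench, 105 mm out of the holder.
- torch_lens (a point): centre of the torch's lens face, 75 mm from its centre; axes as for torch_center: the light goes along -z.
- chip (a point): centre of the top of the silver processor (20 x 20 mm) in the middle of the green circuit board (85 x 60 mm, loose, on four 6 mm feet), 12 mm above the bench; the tallest parts near it reach 17 mm. x runs along the board, z up. A like board in blue with a black processor lies beside it, on either side, and is not wanted.
Things that resemble listed ones, but are neither listed nor needed, are in the scene too. What is shaped like the holder but orange is not meant.

How it is judged (in metres and radians):
On the way, in this order (a step that is already met when the one before it is completed fails the run):
1. the pedal is pressed down to its stop (value of joint treadle above 0.18 rad), for 0.1 s.
2. the torch is drawn clear of its holder (height (world z) of torch_lens above 0.065 m and contact force between torch and holder below 0.1 N and contact force between torch and the fingers above 1 N), for 0.1 s.
At the end, for the whole second after the job is handed in: Torch held still in the gripper alone, lens down and over 40 mm above the bench, slanted 30 to 60 degrees from upright; the green board's processor is 60 to 150 mm ahead of the lens and within 25 mm of the torch's axis (each way); pedal back up (under 0.05 rad) (contact force between torch and the fingers above 1 N and height (world z) of torch_lens above 0.04 m and angle between torch_lens's own z axis and vertical between 0.52 and 1.05 rad and z of chip in the frame of torch_lens between -0.15 and -0.06 m and x of chip in the frame of torch_lens between -0.025 and 0.025 m and y of chip in the frame of torch_lens between -0.025 and 0.025 m and linear speed of torch below 0.03 m/s and value of joint treadle below 0.05 rad and contact force between torch and holder below 0.3 N and contact force between torch and table below 0.3 N and contact force between torch and board below 0.3 N and contact force between torch and board_blue below 0.3 N and contact force between torch and pedal below 0.3 N and contact force between torch and screwdriver below 0.3 N and contact force between torch and phone below 0.3 N and contact force between torch and mug below 0.3 N); the arm keeps its last pose, push and grip.
It fails at once if one of the two circuit boards is pushed more than 20 mm (distance of any of board, board_blue from where it was at the start of the episode above 0.02 m).
It fails at once if the screwdriver, phone, wheel, motor or mug is pushed more than 20 mm (distance of any of screwdriver, phone, wheel, motor, mug from where it was at the start of the episode above 0.02 m).
It also fails if it takes over 58 s, if anything falls off the work surface, if the arm or the gripper's body presses on something with over 40 N, if the wrist force passes 120 N, or if a joint passes its speed limit or range.

## Working session

There is one attempt and no reset: what is moved stays moved. The work goes in short steps, Python scripts to look and compute and a shell command to move; the robot and the scene stay as the last step left them, time stands still between calls to the robot, and variables do not carry over. Pictures are saved under pics/ and viewed, about 8 in all and at most 12, crops included, and the job is handed in when it is done.

```bash
mkdir -p pics; cat > h.py <<'E'
import numpy as np, cv2
from station import sensors, eyes, ctrl
from scipy.spatial.transform import Rotation as Ro
def snap(cam):
    P=eyes.camera_params(cam); im=eyes.read_camera(cam); return im,P
def save(im,n): cv2.imwrite('pics/'+n,cv2.cvtColor(im,cv2.COLOR_RGB2BGR))
def ray(P,u,v):
    R=np.array(P['R']);t=np.array(P['t']); d=R.T@np.array([(u-P['cx'])/P['fx'],(v-P['cy'])/P['fy'],1]); return -R.T@t,d
def atz(P,u,v,z):
    o,d=ray(P,u,v); return o+d*(z-o[2])/d[2]
def proj(P,X):
    c=np.array(P['R'])@np.array(X,float)+np.array(P['t']); return c[0]/c[2]*P['fx']+P['cx'],c[1]/c[2]*P['fy']+P['cy']
def cent(r):
    ys,xs=np.nonzero(r['region']); return xs.mean(),ys.mean()
E
python3 - <<'E'
from h import *
print(ctrl.nose_length, sensors.get_obs())
for c in ['top','scene']:
    im,P=snap(c); save(im,c+'0.png')
    print(c,{k:np.round(v,3).tolist() for k,v in P.items()})
    for n in ['pedal_pad','holder','torch_center','chip']:
        for r in eyes.cut_out(c,n):
            print(c,n,round(r['conf'],2),r['extent'],np.round(cent(r),1))
E
```

```text
25.0 {'time_s': 0.0, 'joints': array([-1.35137507e+00,  3.53633768e-01,  1.63416327e+00, -1.91054346e-05,
        1.15521253e+00, -2.41426352e-03]), 'joint_velocities': array([ 0.00034448,  0.00105848,  0.00071264,  0.00079806, -0.00064539,
       -0.00045393]), 'joint_torque': array([ 6.18134200e-04, -5.93837786e+01, -3.34211397e+01,  6.98543200e-02,
        2.35031202e-02, -1.35466207e-04]), 'tool_pos': array([ 137.39282819, -609.2142069 ,  238.86019782]), 'tcp_rot': array([-1.56088286,  1.5693793 ,  1.80255305]), 'wrist_force': array([ 0.1627078 ,  0.48029723, -0.45110582]), 'torque': array([ 0.01403648, -0.0033713 , -0.00439497]), 'grip_width': 0.9973769056268097}
top {'fx': 477.868, 'fy': 477.868, 'cx': 319.028, 'cy': 203.426, 'R': [[-0.01, -1.0, -0.012], [-0.993, 0.011, -0.118], [0.118, 0.011, -0.993]], 't': [7.179, 513.819, 1010.796]}
top pedal_pad 0.67 [423.0, 195.0, 52.7, 58.8] [452.3 223.4]
top holder 0.83 [171.8, 135.2, 47.7, 46.5] [194.5 156.7]
top holder 0.71 [144.4, 269.9, 54.7, 46.4] [169.7 292.2]
top holder 0.59 [172.3, 197.3, 50.3, 55.7] [199.  224.9]
top torch_center 0.96 [171.9, 213.7, 30.8, 19.9] [188.1 222.5]
top chip 0.82 [258.0, 148.1, 27.5, 39.2] [270.9 164.1]
scene {'fx': 381.598, 'fy': 381.598, 'cx': 328.047, 'cy': 193.157, 'R': [[0.42, 0.908, -0.005], [0.592, -0.278, -0.756], [-0.688, 0.315, -0.654]], 't': [-215.494, -231.13, 1222.277]}
scene pedal_pad 0.89 [165.5, 209.5, 60.5, 52.4] [194.1 235.8]
scene holder 0.94 [426.9, 184.7, 63.6, 57.9] [457.9 210.5]
scene holder 0.8 [395.7, 151.3, 48.6, 44.6] [416.6 176.3]
scene holder 0.7 [411.7, 128.4, 15.3, 41.5] [421.5 148.9]
scene holder 0.58 [384.0, 121.4, 34.1, 39.4] [400.5 140.4]
scene torch_center 0.98 [413.4, 124.8, 18.2, 49.3] [421.3 148.9]
scene chip 0.61 [370.0, 219.8, 45.6, 36.3] [391.2 235.6]
```

```bash
python3 - <<'E'
import cv2
a=cv2.imread('pics/top0.png');cv2.imwrite('pics/top_c.png',cv2.resize(a[90:340,120:500],None,fx=2.1,fy=2.1,interpolation=cv2.INTER_CUBIC))
a=cv2.imread('pics/scene0.png');cv2.imwrite('pics/scene_c.png',cv2.resize(a[80:320,130:520],None,fx=2,fy=2,interpolation=cv2.INTER_CUBIC))
E
```

```text
(no output)
```

View pics/top_c.png

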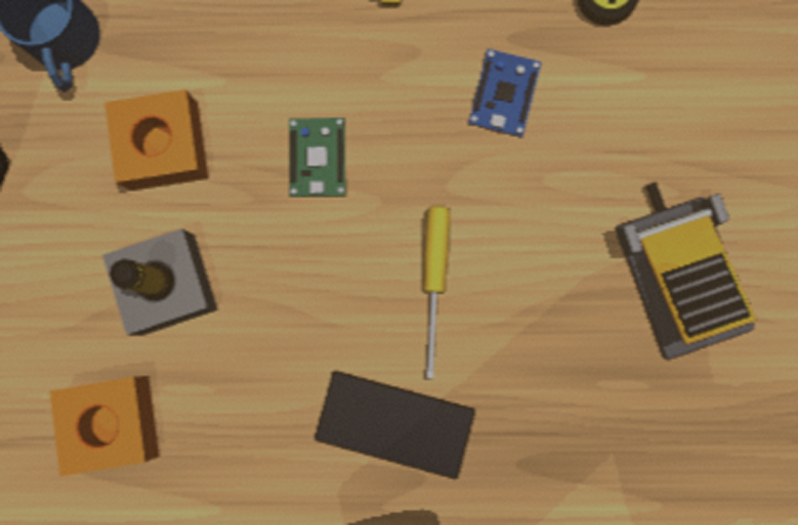

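View pics/scene_c.png

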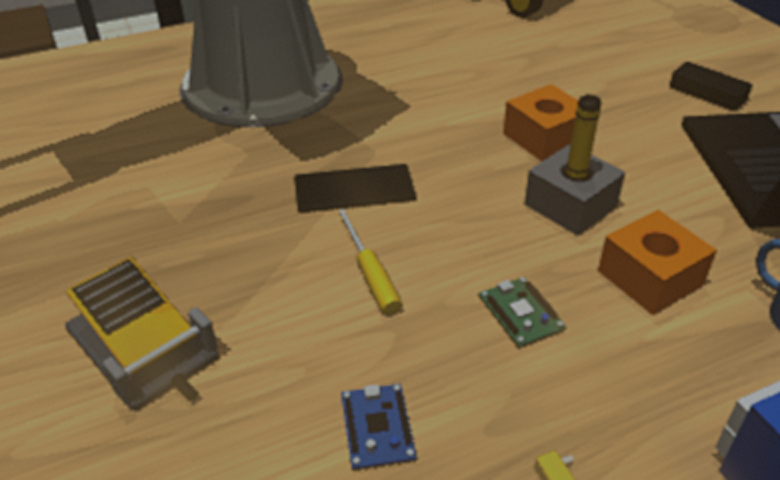

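The top crop shows the only grey holder, with the torch in it, at about crop (157,282), which is full-frame (195,224). The two orange look-alike blocks are at (155,140) and (103,425). The green board with the silver chip is at crop (317,157), or full-frame (271,165), and the blue board with the black chip is at (505,92), not wanted. The pedal pad is at about crop (706,296), with its hinge at the far end. The scene crop agrees with all of this.

The rows only turn the tool about its own x, so I can't tilt it. To slant the torch I'll pivot it in the grip by pushing its head against the fixed grey holder.

```bash
python3 - <<'E'
from h import *
P=eyes.camera_params('top'); S=eyes.camera_params('scene')
f=lambda u,v:(120+u/2.1,90+v/2.1)
g=lambda u,v:(130+u/2,80+v/2)
def tri(a,b):
    o1,d1=ray(P,*a);o2,d2=ray(S,*b)
    s=np.linalg.lstsq(np.c_[d1,-d2],o2-o1,rcond=None)[0]
    p,q=o1+s[0]*d1,o2+s[1]*d2; return np.round((p+q)/2,1),round(np.linalg.norm(p-q),1)
print('pad',np.round(atz(P,*f(706,296),60),1),np.round(atz(S,*g(118,297),60),1),tri(f(706,296),g(118,297)))
print('chip',np.round(atz(P,*f(317,156),12),1),np.round(atz(S,*g(522,307),12),1))
print('tail',np.round(atz(P,*f(124,272),160),1),np.round(atz(S,*g(589,101),160),1))
print('holder corners TL TR BL',[np.round(atz(P,*f(*c),55)[:2]) for c in [(104,257),(185,231),(213,305),(131,335)]], 'last two z0', [np.round(atz(P,*f(*c),0)[:2]) for c in [(215,306),(131,335)]])
print('green corners',[np.round(atz(P,*f(*c),8)[:2]) for c in [(290,118),(345,118),(345,195),(290,195)]])
print('blue',np.round(atz(P,*f(505,92),8)[:2]),'hinge bar ends',[np.round(atz(P,*f(*c),45)[:2]) for c in [(635,238),(712,212)]])
o=sensors.get_obs(); print(np.round(Ro.from_euler('xyz',o['tcp_rot']).as_matrix(),3))
E
```

```text
pad [ 449.1 -285.3   60. ] [ 454.9 -286.    60. ] (array([ 449.4, -286.4,   55.1]), np.float64(0.4))
chip [605.6 108.9  12. ] [605.4 108.6  12. ]
tail [470.6 267.3 160. ] [475.6 261.3 160. ]
holder corners TL TR BL [array([495., 320.]), array([521., 238.]), array([446., 209.]), array([416., 291.])] last two z0 [array([447., 218.]), array([418., 307.])]
green corners [array([648., 138.]), array([648.,  79.]), array([564.,  79.]), array([564., 138.])]
blue [674. -93.] hinge bar ends [array([ 510., -220.]), array([ 536., -299.])]
[[-0.     0.22  -0.976]
 [ 0.    -0.976 -0.22 ]
 [-1.    -0.     0.   ]]
```

```bash
python3 -m handwheel '[[0,[2,-4,-6],0],[0,[3,-6,-9],0],[0,[5,-8,-12],0],[0,[7,-10,-15],0],[0,[8,-12.5,-19],0],[0,[9,-15,-22],0],[0,[10,-17,-25.5],0],[0,[11,-19,-28.5],0],[0,[12,-21,-31.5],0],[0,[12.5,-23,-34.5],0]]'
python3 - <<'E'
from h import *
o=sensors.get_obs(); R=Ro.from_euler('xyz',o['tcp_rot']).as_matrix(); print(np.round(R,3))
print('shift cm',np.round(R.T@(np.array([446,-286,100])-o['tool_pos'])/10,2), o['wrist_force'])
E
```

```text
time_s: 1.33
tool_pos: [412.2, -320.4, 117.3]
tcp_rot: [-0.993, 1.571, 2.37]
wrist_force: [0.3, -0.8, 0.4]
grip_width: 0.3
[[-0.     0.22  -0.976]
 [ 0.    -0.976 -0.22 ]
 [-1.    -0.     0.   ]]
shift cm [ 1.73 -2.62 -4.05] [ 0.32115178 -0.82504531  0.41012607]
```

```bash
python3 -m handwheel '[[0,[0.5,-1,-1.5],0],[0,[1,-2,-3],0],[0,[1.7,-2.6,-4],0],[0,[1.7,-2.6,-4],0],[0,[1.7,-2.6,-4],0],[0,[1.7,-2.6,-4],0],[0,[1.7,-2.6,-4],0],[0,[1.7,-2.6,-4],0],[0,[1.7,-2.6,-4],0],[0,[1.7,-2.6,-4],0]]'
python3 - <<'E'
from h import *
o=sensors.get_obs(); print(o['tool_pos'])
im,P=snap('scene'); cv2.imwrite('pics/s1.png',cv2.cvtColor(cv2.resize(im[130:300,120:320],None,fx=3,fy=3,interpolation=cv2.INTER_CUBIC),cv2.COLOR_RGB2BGR))
E
```

```text
time_s: 2.17
tool_pos: [445.3, -286.8, 100.5]
tcp_rot: [2.372, 1.571, -0.549]
wrist_force: [-0.0, 0.3, 0.5]
grip_width: 0.004
[ 445.31354989 -286.76658525  100.51574693]
```

View pics/s1.png

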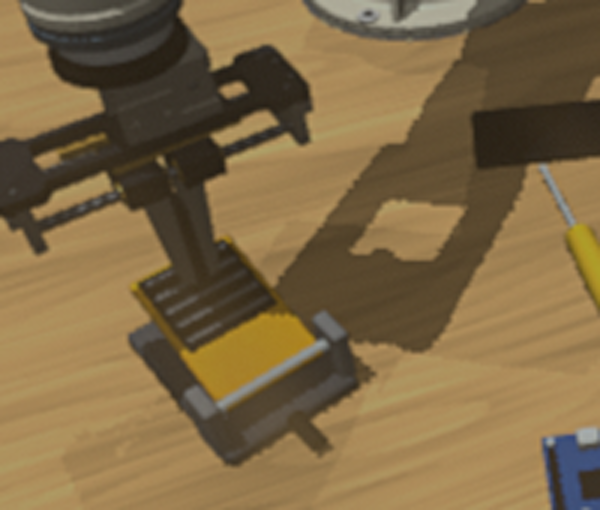

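The scene crop shows the closed fingers just above the ribbed pad, at crop (200,285). I'll press straight down.

```bash
python3 -m handwheel '[[0,[0.8,0,0],0],[0,[1.4,0,0],0],[0,[1.9,0,0],0],[0,[2.3,0,0],0],[0,[2.7,0,0],0],[0,[3.0,0,0],0],[0,[3.2,0,0],0],[0,[3.3,0,0],0],[0,[3.3,0,0],0],[0,[3.3,0,0],0]]'
```

```text
time_s: 3.05
tool_pos: [444.3, -286.9, 67.7]
tcp_rot: [-0.105, 1.569, -3.025]
wrist_force: [-7.7, -0.7, 16.5]
grip_width: 0.004
```

```bash
python3 -m handwheel '[[0,[0.1,0,0],0],[0,[0.15,0,0],0],[0,[0.2,0,0],0],[0,[0.2,0,0],0],[0,[0.2,0,0],0],[0,[0.2,0,0],0],[0,[0.2,0,0],0],[0,[0.2,0,0],0],[0,[0.2,0,0],0],[0,[0.2,0,0],0]]'
python3 - <<'E'
from h import *
im,P=snap('scene'); cv2.imwrite('pics/s2.png',cv2.cvtColor(cv2.resize(im[130:300,120:320],None,fx=3,fy=3,interpolation=cv2.INTER_CUBIC),cv2.COLOR_RGB2BGR))
E
```

```text
time_s: 3.88
tool_pos: [444.2, -287.1, 67.3]
tcp_rot: [-0.036, 1.569, -2.956]
wrist_force: [-7.6, 3.8, 32.3]
grip_width: 0.009
```

View pics/s2.png

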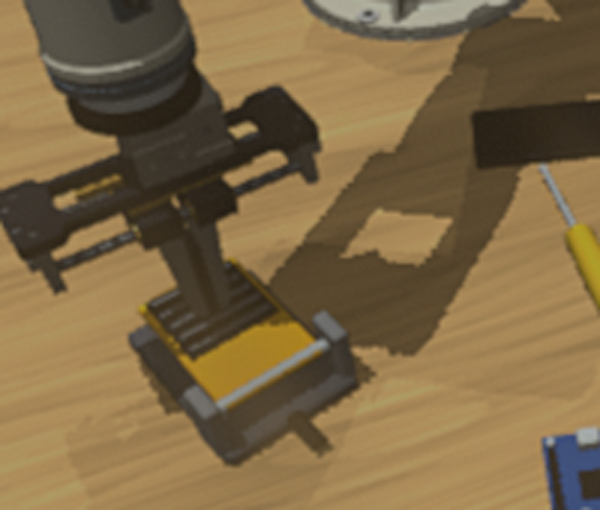

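Force rose 16 N over the last 0.4 mm and the plate looks level in the crop (front edge at about crop (235,262)), so the pedal is on its stop. Next I lift, open the fingers and travel towards the torch.

```bash
python3 -m handwheel '[[0,[-3,0,0],0],[0,[-6.5,0,0],0],[3,[-10,0,0],0],[6,[-13,-2,-0.5],-0.1],[9,[-16,-5,-1.4],-0.2],[9,[-17,-9,-2.5],-0.3],[9,[-17,-13,-3.6],-0.42],[9,[-17,-17,-4.7],-0.54],[9,[-17,-21,-5.8],-0.66],[9,[-17,-25,-7],-0.78]]'
python3 - <<'E'
from h import *
o=sensors.get_obs(); R=Ro.from_euler('xyz',o['tcp_rot']).as_matrix(); print(np.round(R,3),o['joints'])
im,P=snap('scene')
cv2.imwrite('pics/s3.png',cv2.cvtColor(im,cv2.COLOR_RGB2BGR))
print('shift cm',np.round(R.T@(np.array([472,265,235])-o['tool_pos'])/10,2), 'yaw y',np.degrees(np.arctan2(R[1,1],R[0,1])))
E
```

```text
time_s: 4.77
tool_pos: [457.1, -27.8, 236.8]
tcp_rot: [-0.871, 1.568, -3.005]
wrist_force: [0.9, 0.1, -0.4]
grip_width: 0.564
[[-0.002  0.845 -0.534]
 [-0.    -0.534 -0.845]
 [-1.    -0.002  0.002]] [-6.36206274e-02  9.36479178e-02  1.97745162e+00 -5.47510965e-04
  1.07286779e+00  5.00065427e-01]
shift cm [  0.16 -14.38 -25.55] yaw y -32.28189944819013
```

```bash
python3 -m handwheel '[[9,[0,-1.9,-3.4],-0.12],[9,[0,-3.8,-6.8],-0.24],[9,[0,-5.7,-10.2],-0.36],[9,[0,-7.6,-13.6],-0.48],[9,[0,-9.5,-17],-0.6],[9,[0,-11.4,-20.3],-0.72],[9,[0,-13,-23],-0.84],[9,[0,-14,-25],-0.92],[9,[0,-14.4,-25.6],-0.92],[9,[0,-14.4,-25.6],-0.92]]'
python3 - <<'E'
from h import *
o=sensors.get_obs(); R=Ro.from_euler('xyz',o['tcp_rot']).as_matrix(); print(o['tool_pos'],np.round(R,3),o['joints'])
im,P=snap('wrist'); save(im,'w1.png')
for r in eyes.cut_out('wrist','torch_center'): print(r['conf'],r['extent'],cent(r))
print(proj(P,[472,265,160]),proj(P,[472,265,55]))
im,P=snap('scene'); save(im,'s4.png')
E
python3 -c "
import cv2,numpy as np
a=cv2.imread('pics/w1.png');b=cv2.imread('pics/s4.png')
cv2.imwrite('pics/m4.png',np.hstack([cv2.resize(a,(400,250)),cv2.resize(b,(400,250))]))"
```

```text
time_s: 5.65
tool_pos: [468.8, 273.2, 236.7]
tcp_rot: [-2.596, 1.566, 2.485]
wrist_force: [-0.1, 0.1, -0.4]
grip_width: 0.981
[468.77662896 273.19792261 236.66419769] [[-0.004  0.933  0.36 ]
 [ 0.003  0.36  -0.933]
 [-1.    -0.002 -0.004]] [0.52235232 0.22915466 1.81205669 0.00464015 1.1020959  0.15218915]
0.94 [307.8, 172.0, 34.3, 62.2] (np.float64(326.48074745186864), np.float64(202.1251415628539))
(np.float64(328.75662141074497), np.float64(224.2407916505402)) (np.float64(328.8602992103067), np.float64(192.37324161473214))
```

View pics/m4.png

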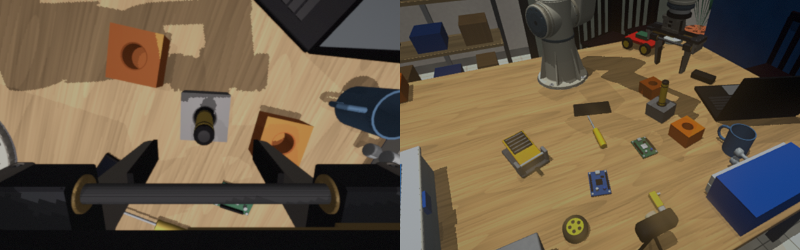

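The wrist half shows the torch upright at about (408,225) in full-frame wrist pixels, between the open fingers. In the scene half the pedal is back up. Next is an 8–9 mm sideways correction, then lower and grip.

```bash
python3 -m handwheel '[[9,[0,0,0.5],0],[9,[0,0,0.9],0],[9,[2,0,0.9],0],[9,[5,0,0.9],0],[9,[8,0,0.9],0],[9,[10,0,0.9],0],[9,[11.4,0,0.9],0],[9,[12.1,0,0.9],0],[9,[12.1,0,0.9],0],[9,[12.1,0,0.9],0]]' && python3 -m handwheel '[[7,[0,0,0],0],[4,[0,0,0],0],[2,[0,0,0],0],[1,[0,0,0],0],[1,[0,0,0],0],[1,[0,0,0],0],[1,[0,0,0],0],[1,[0,0,0],0],[1,[0,0,0],0],[1,[0,0,0],0]]'
```

```text
time_s: 6.63
tool_pos: [472.1, 262.0, 116.5]
tcp_rot: [-2.528, 1.567, 2.549]
wrist_force: [0.1, 0.7, 0.0]
grip_width: 0.977
time_s: 7.47
tool_pos: [472.0, 262.0, 116.4]
tcp_rot: [-2.5, 1.567, 2.577]
wrist_force: [0.3, 0.3, -1.6]
grip_width: 0.289
```

```bash
python3 -m handwheel '[[1,[-1,0,0],0],[1,[-2.5,0,0],0],[1,[-4,0,0],0],[1,[-5.5,0,0],0],[1,[-7,0,0],0],[1,[-8.2,0,0],0],[1,[-9,0,0],0],[1,[-9,0,0],0],[1,[-9,0,0],0],[1,[-9,0,0],0]]' 
python3 - <<'E'
from h import *
o=sensors.get_obs(); R=Ro.from_euler('xyz',o['tcp_rot']).as_matrix(); print(np.round(R,3))
im,P=snap('scene'); 
for r in eyes.cut_out('scene','torch_center'): print(r['conf'],r['extent'])
g=o['tool_pos']+R[:,0]*6
print([np.round(proj(P,g+[0,0,d])) for d in (50,-100)], g)
E
```

```text
time_s: 8.3
tool_pos: [471.9, 261.6, 205.8]
tcp_rot: [-2.315, 1.566, 2.762]
wrist_force: [-0.1, -0.2, -1.6]
grip_width: 0.292
[[-0.004  0.934  0.357]
 [ 0.002  0.357 -0.934]
 [-1.    -0.003 -0.003]]
0.89 [413.1, 88.4, 24.1, 68.2]
[array([430.,  93.]), array([420., 151.])] [471.89573383 261.57258343 199.83364825]
```

The torch is drawn. Its mask in the scene image spans rows 88–157, matching a lens 100 mm below the grip. Next I move beside the holder's −y face and lower it.

```bash
python3 -m handwheel '[[1,[0,0,2],0],[1,[0,0,4.5],0],[1,[0,0,6.5],0],[1,[0,0,7.2],0],[1,[2,0,7.2],0],[1,[4.5,0,7.2],0],[1,[6.5,0,7.2],0],[1,[7.5,0,7.2],0],[1,[7.5,0,7.2],0],[1,[7.5,0,7.2],0]]' 
```

```text
time_s: 9.23
tool_pos: [497.0, 194.6, 130.2]
tcp_rot: [-2.122, 1.565, 2.955]
wrist_force: [0.4, 0.2, 0.0]
grip_width: 0.292
```

```bash
python3 -m handwheel '[[1,[0,0,-0.8],0],[1,[0,0,-1.6],0],[1,[0,0,-2.4],0],[1,[0,0,-3.2],0],[1,[0,0,-4],0],[1,[0,0,-4.6],0],[1,[0,0,-5.2],0],[1,[0,0,-5.6],0],[1,[0,0,-5.6],0],[1,[0,0,-5.6],0]]' 
python3 - <<'E'
from h import *
o=sensors.get_obs()
im,P=snap('scene'); a=cv2.resize(im[80:230,340:500],None,fx=2.5,fy=2.5,interpolation=cv2.INTER_CUBIC)
im,P=snap('top'); b=cv2.resize(im[120:270,130:290],None,fx=2.5,fy=2.5,interpolation=cv2.INTER_CUBIC)
save(np.hstack([a,b]),'m5.png')
E
```

```text
time_s: 10.07
tool_pos: [477.3, 247.5, 131.4]
tcp_rot: [-2.203, 1.566, 2.876]
wrist_force: [0.8, -3.7, 1.8]
grip_width: 0.29
```

View pics/m5.png

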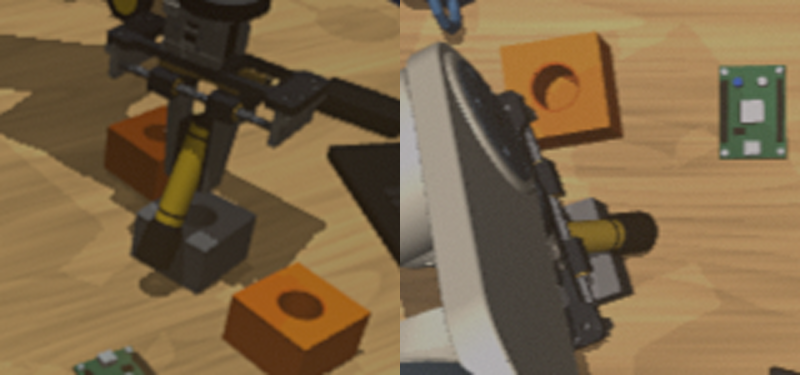

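The torch is pivoting in the grip against the holder edge: the lens is at right crop (640,232), with the tail leaning towards +y. My estimate is about 33°, so another 2 cm.

```bash
python3 -m handwheel '[[1,[0,0,-0.4],0],[1,[0,0,-0.8],0],[1,[0,0,-1.2],0],[1,[0,0,-1.6],0],[1,[0,0,-2],0],[1,[0,0,-2.1],0],[1,[0,0,-2.1],0],[1,[0,0,-2.1],0],[1,[0,0,-2.1],0],[1,[0,0,-2.1],0]]' && python3 -m handwheel '[[1,[-1,0,0],0],[1,[-2.5,0,0],0],[1,[-4,0,0],0],[1,[-5,0,0],0],[1,[-6,0,0],0],[1,[-7,0,0],0],[1,[-7,0,0],0],[1,[-7,0,0],0],[1,[-7,0,0],0],[1,[-7,0,0],0]]' 
cat > tilt.py <<'E'
from h import *
from scipy.optimize import least_squares
# fit torch axis (slant in plane of tool x,z + lens distance s from grasp) to masks' silhouettes in scene/top
o=sensors.get_obs(); R=Ro.from_euler('xyz',o['tcp_rot']).as_matrix(); g=o['tool_pos']+6*R[:,0]
print('grip',g,o['grip_width'],np.round(R,3).tolist())
prof=[(0,18),(34,18),(44,13.5),(150,13.5)]
def sil(P,th,s,off):
    u=np.cos(th)*R[:,0]+np.sin(th)*R[:,2]   # towards lens
    v=-np.sin(th)*R[:,0]+np.cos(th)*R[:,2]; c=g+off*v
    m=np.zeros((400,640),np.uint8)
    for (a,ra),(b,rb) in zip(prof[:-1],prof[1:]):
        pts=[]
        for l,r in((a,ra),(b,rb)):
            for k in np.arange(0,6.28,.3): pts.append(proj(P,c+u*(s-l)+r*(np.cos(k)*v+np.sin(k)*R[:,1])))
        h=cv2.convexHull(np.float32(pts)); cv2.fillConvexPoly(m,np.int32(h*16),1,shift=4)
    return m.astype(bool),c+u*s,u
obs=[]
for cam in ('scene','top','wrist'):
    im,P=snap(cam); save(im,f'{cam}_{o["time_s"]:.1f}.png'); rs=eyes.cut_out(cam,'torch_center')
    for r in rs[:1]:
        print(cam,round(r['conf'],2),r['extent']); obs.append((cam,P,r['region']))
def score(th,s,cams,off=0):
    t=0
    for cam,P,m in obs:
        if cam in cams:
            q,_,_=sil(P,th,s,off); x=(m&~q).sum()*1.0   # visible must lie inside model
            ys,xs=np.nonzero(m); e=[xs.min(),xs.max(),ys.min(),ys.max()]
            t+=x/m.sum()+0.3*((q&~m).sum())/m.sum()
    return t
for cams in (['scene'],['top'],['wrist'],['scene','top','wrist']):
    b=min((score(np.radians(a),s,cams),a,s) for a in range(20,72,2) for s in range(85,116,3))
    print(cams,b)
th,s=np.radians(b[1]),b[2]; _,L,u=sil(obs[0][1],th,s,0)
C=np.array([605.5,108.8,12]); al=(C-L)@u
print('lens',L,'axis',u,'ahead',al,'miss',C-L-al*u)
t=C-100*u-L; print('shift for 100mm, tool cm',R.T@t/10)
E
python3 tilt.py
```

```text
time_s: 11.0
tool_pos: [470.0, 267.0, 131.5]
tcp_rot: [-2.347, 1.566, 2.731]
wrist_force: [0.8, -2.5, 1.0]
grip_width: 0.289
time_s: 11.83
tool_pos: [469.8, 266.6, 200.8]
tcp_rot: [-2.164, 1.565, 2.913]
wrist_force: [-0.2, 0.1, -1.0]
grip_width: 0.292
grip [469.78330335 266.6441259  194.76755705] 0.29163223298288227 [[-0.005, 0.934, 0.357], [0.001, 0.357, -0.934], [-1.0, -0.005, -0.003]]
scene 0.84 [399.4, 92.4, 38.0, 70.0]
top 0.58 [173.8, 198.8, 49.3, 24.4]
wrist 0.94 [297.3, 233.0, 61.3, 62.6]
['scene'] (np.float64(0.15627853881278536), 42, 106)
['top'] (np.float64(0.3145833333333333), 48, 103)
['wrist'] (np.float64(0.08456955615132558), 20, 103)
['scene', 'top', 'wrist'] (np.float64(0.9012493675044172), 38, 115)
lens [494.5466127  200.61886012 103.92460032] axis [ 0.21533312 -0.57413275 -0.78993875] ahead 149.22295814132377 miss [78.82074143 -6.1450734  25.95239733]
shift for 100mm, tool cm [1.23954028 7.13179036 6.4085945 ]
```

The scene and top fits give 42° and 48° with the lens about 103 mm from the grip. The wrist fit disagrees at 20°, possibly because the torch is partly hidden there. I'll check with an overlay at 45°.

```bash
cat >> tilt.py <<'E'
ims=[]
for cam,P,m in obs:
    im=cv2.imread(f'pics/{cam}_{o["time_s"]:.1f}.png'); q,_,_=sil(P,np.radians(45),103,0)
    for M,c in((q,(0,0,255)),(m,(255,255,0))):
        cs,_=cv2.findContours(M.astype(np.uint8),0,2); cv2.drawContours(im,cs,-1,c,1)
    ys,xs=np.nonzero(q); cx,cy=int(xs.mean()),int(ys.mean()); w=100 if cam=='wrist' else 55
    cy=min(max(cy,w),399-w); cx=max(cx,w)
    ims.append(cv2.resize(im[cy-w:cy+w,cx-w:cx+w],(265,265),interpolation=cv2.INTER_CUBIC))
cv2.imwrite('pics/ov%.1f.png'%o['time_s'],np.hstack(ims)); print('pics/ov%.1f.png'%o['time_s'])
E
python3 tilt.py | tail -1
```

```text
pics/ov12.1.png
```

View pics/ov12.1.png

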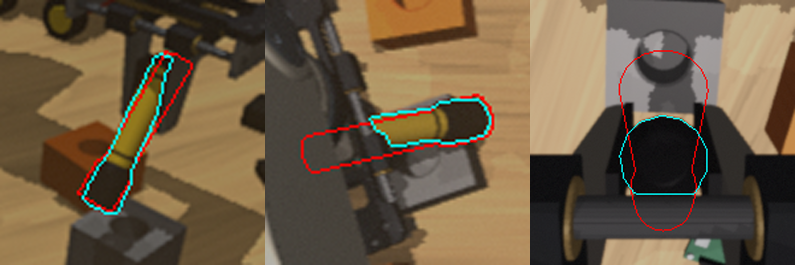

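The wrist panel shows the round tail cap at about panel (663,155), well below where the model puts it. The lens end fits in the other two views, so the axis isn't passing exactly through the assumed grip point. I'll refit with a sideways offset, using the tail disc and the lens end.

```bash
cat > fit2.py <<'E'
import io,contextlib
with contextlib.redirect_stdout(io.StringIO()): exec(open('tilt.py').read())
def edges(m): ys,xs=np.nonzero(m); return np.array([xs.min(),xs.max(),ys.min(),ys.max()])
D={c:(P,m) for c,P,m in obs}
def res(p):
    th,s,off=p; r=[]
    q,L,u=sil(D['scene'][0],th,s,off); r+=list((edges(q)-edges(D['scene'][1]))[[0,3]])
    q,_,_=sil(D['top'][0],th,s,off); r+=list((edges(q)-edges(D['top'][1]))[[1,2,3]])
    e=edges(D['wrist'][1]); rad=(e[1]-e[0])/2
    r+=list(0.3*(np.array(proj(D['wrist'][0],L-150*u))-[(e[0]+e[1])/2,e[2]+rad]))
    return np.array(r)
from itertools import product
b=min(((res((np.radians(a),s,f))**2).sum(),a,s,f) for a,s,f in product(range(20,62,2),range(90,122,3),range(-16,18,3)))
b=min(((res((np.radians(a),s,f))**2).sum(),a,s,f) for a,s,f in product(np.arange(b[1]-2,b[1]+3),np.arange(b[2]-3,b[2]+4),np.arange(b[3]-3,b[3]+4)))
th=np.radians(b[1]); print('cost,tilt,s,off',b,res((th,b[2],b[3])).round(1),'grip',g.round(1))
_,L,u=sil(D['top'][0],th,b[2],b[3]); C=np.array([605.5,108.8,12]); al=(C-L)@u
print('lens',L.round(1),'axis',u.round(3),'deg',np.degrees(np.arccos(-u[2])),'ahead',al,'miss',(C-L-al*u).round(1))
print('shift tool cm',(R.T@(C-100*u-L)/10).round(2),'from TCP',o['tool_pos'].round(1))
E
python3 fit2.py
```

```text
cost,tilt,s,off (np.float64(26.801206555891675), np.int64(34), np.int64(102), np.int64(14)) [-1.   0.   0.   0.   5.   0.   0.9] grip [470.2 266.9 195.5]
lens [494.4 202.9 118.5] axis [ 0.196 -0.521 -0.831] deg 33.811678783048485 ahead 159.30351468615 miss [ 79.9 -11.1  25.8]
shift tool cm [2.3  7.06 7.2 ] from TCP [470.2 266.9 201.5]
```

```bash
python3 -m handwheel '[[1,[0,1.2,1.2],0],[1,[0,2.4,2.4],0],[1,[0,3.6,3.6],0],[1,[0,4.8,4.8],0],[1,[0,6,6],0],[1,[0,7,7],0],[1,[0,7,7],0],[1,[0,7,7],0],[1,[0,7,7],0],[1,[0,7,7],0]]'
python3 fit2.py
python3 - <<'E'
from h import *
o=sensors.get_obs(); R=Ro.from_euler('xyz',o['tcp_rot']).as_matrix()
ims=[]
for c,(x0,x1,y0,y1) in {'scene':(360,470,90,200),'top':(170,280,140,250)}.items():
    im,P=snap(c); save(im,'f_'+c+'.png'); ims.append(cv2.resize(im[y0:y1,x0:x1],(390,390),interpolation=cv2.INTER_CUBIC))
save(np.hstack(ims),'m6.png')
P=eyes.camera_params('wrist'); Rc=np.array(P['R']); c=-Rc.T@np.array(P['t'])
print('cam in tool',R.T@(c-o['tool_pos']),'fwd',R.T@Rc[2], P['fx'])
E
```

```text
time_s: 13.57
tool_pos: [560.0, 226.6, 200.9]
tcp_rot: [-2.281, 1.565, 2.797]
wrist_force: [-0.1, -0.4, -0.0]
grip_width: 0.292
cost,tilt,s,off (np.float64(6.012473515135128), np.int64(33), np.int64(102), np.int64(12)) [-1.   0.  -1.   0.   2.  -0.   0.1] grip [560.  226.6 194.9]
lens [583.  165.4 115.7] axis [ 0.19  -0.507 -0.841] deg 32.8006769737228 ahead 120.12772458297628 miss [-0.4  4.3 -2.7]
shift tool cm [1.96 0.12 0.68] from TCP [560.  226.6 200.9]
cam in tool [-1.45099865e+02  3.85356763e-02 -6.98032502e+01] fwd [ 9.68436695e-01 -2.03547459e-04  2.49259557e-01] 306.1030551932218
```

View pics/m6.png

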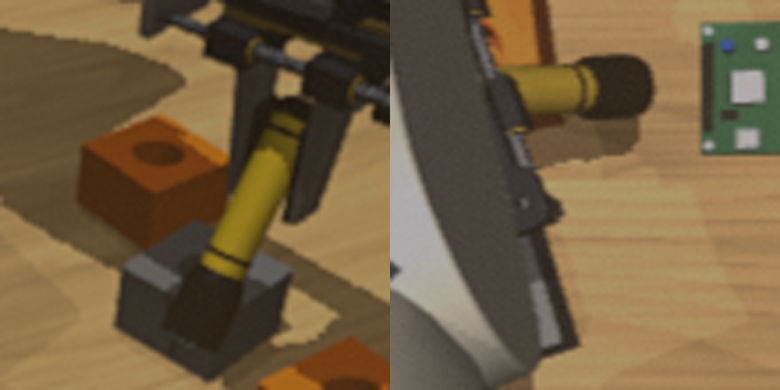

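The crops show the torch slanted only about 33–36°, with its tail just in front of the fingers. The fit matches a pivot about 22 mm above my assumed grip point. That is too close to the 30° limit, so I'll go back to the holder edge and tip it about 12° further using the corrected pivot.

```bash
python3 -m handwheel '[[1,[0,-1.8,-1.1],0],[1,[0,-3.6,-2.2],0],[1,[0,-5.4,-3.2],0],[1,[0,-7.1,-4.2],0],[1,[0,-7.1,-4.2],0],[1,[2,-7.1,-4.2],0],[1,[4,-7.1,-4.2],0],[1,[6,-7.1,-4.2],0],[1,[7.8,-7.1,-4.2],0],[1,[7.8,-7.1,-4.2],0]]'
```

```text
time_s: 14.8
tool_pos: [477.5, 239.7, 120.6]
tcp_rot: [-1.911, 1.563, -3.116]
wrist_force: [-0.7, -0.4, -1.2]
grip_width: 0.289
```

```bash
python3 -m handwheel '[[1,[0,0,-0.6],0],[1,[0,0,-1.2],0],[1,[0,0,-1.8],0],[1,[0,0,-2.4],0],[1,[0,0,-3],0],[1,[0,0,-3.6],0],[1,[0,0,-4.2],0],[1,[0,0,-4.5],0],[1,[0,0,-4.5],0],[1,[0,0,-4.5],0]]' && python3 -m handwheel '[[1,[-1.5,0,0],0],[1,[-3,0,0],0],[1,[-5,0,0],0],[1,[-7,0,0],0],[1,[-7.8,1.2,1.2],0],[1,[-7.8,2.7,2.7],0],[1,[-7.8,4.2,4.2],0],[1,[-7.8,5.7,5.7],0],[1,[-7.8,7,7],0],[1,[-7.8,7,7],0]]'
python3 -m handwheel '[[1,[0,0,0],0],[1,[0,0,0],0],[1,[0,0,0],0],[1,[0,0,0],0],[1,[0,0,0],0],[1,[0,0,0],0],[1,[0,0,0],0],[1,[0,0,0],0],[1,[0,0,0],0],[1,[0,0,0],0]]' >/dev/null; python3 fit2.py
```

```text
time_s: 15.63
tool_pos: [461.5, 282.4, 121.1]
tcp_rot: [-2.013, 1.563, 3.065]
wrist_force: [0.3, -1.3, 2.3]
grip_width: 0.289
time_s: 16.47
tool_pos: [555.2, 241.0, 198.3]
tcp_rot: [-2.147, 1.564, 2.929]
wrist_force: [0.1, 0.6, -1.2]
grip_width: 0.286
cost,tilt,s,off (np.float64(22.781543237944476), np.int64(42), np.int64(106), np.int64(19)) [-1.   0.  -1.   1.   4.   0.2  1.9] grip [555.1 241.1 192.3]
lens [585.  161.7 125.9] axis [ 0.233 -0.624 -0.745] deg 41.80123447233896 ahead 122.76454095065507 miss [ -8.1  23.7 -22.4]
shift tool cm [ 3.94  0.1  -0.98] from TCP [555.2 241.1 198.3]
```

The fitted slant is now 42°. I'll make the final aiming shift and check it.

```bash
python3 -m handwheel '[[1,[0.5,0,-0.2],0],[1,[1.2,0,-0.4],0],[1,[2,0.1,-0.6],0],[1,[2.7,0.1,-0.8],0],[1,[3.3,0.1,-1],0],[1,[3.7,0.1,-1],0],[1,[3.9,0.1,-1],0],[1,[3.9,0.1,-1],0],[1,[3.9,0.1,-1],0],[1,[3.9,0.1,-1],0]]'
cat > fin.py <<'E'
exec(open('fit2.py').read())
ims=[]
for cam,(x0,x1,y0,y1) in {'scene':(340,480,110,250),'top':(170,310,130,270)}.items():
    P=D[cam][0]; im=cv2.imread(f'pics/{cam}_{o["time_s"]:.1f}.png'); q,L,u=sil(P,th,b[2],b[3])
    k=390/(x1-x0); im=cv2.resize(im[y0:y1,x0:x1],(390,390),interpolation=cv2.INTER_CUBIC)
    pt=lambda X:tuple(int(round(v)) for v in ((np.array(proj(P,X))-[x0,y0])*k))
    cs,_=cv2.findContours(cv2.resize(q[y0:y1,x0:x1].astype(np.uint8),(390,390)),0,2); cv2.drawContours(im,cs,-1,(0,0,255),1)
    cv2.line(im,pt(L),pt(L+al*u),(255,255,0),1); cv2.circle(im,pt(C),4,(0,0,255),1); ims.append(im)
cv2.imwrite('pics/fin.png',np.hstack(ims))
E
python3 fin.py
```

```text
time_s: 18.43
tool_pos: [552.6, 250.8, 159.6]
tcp_rot: [-2.209, 1.565, 2.867]
wrist_force: [1.3, -0.1, -0.7]
grip_width: 0.286
cost,tilt,s,off (np.float64(30.41784561676108), np.int64(43), np.int64(106), np.int64(20)) [-1.   0.   0.   0.   5.   0.2  2.1] grip [552.5 250.8 153.6]
lens [583.1 169.7  89.5] axis [ 0.238 -0.636 -0.734] deg 42.79868216113732 ahead 100.92353832381727 miss [-1.6  3.3 -3.4]
shift tool cm [ 0.41 -0.03 -0.3 ] from TCP [552.6 250.8 159.6]
```

View pics/fin.png

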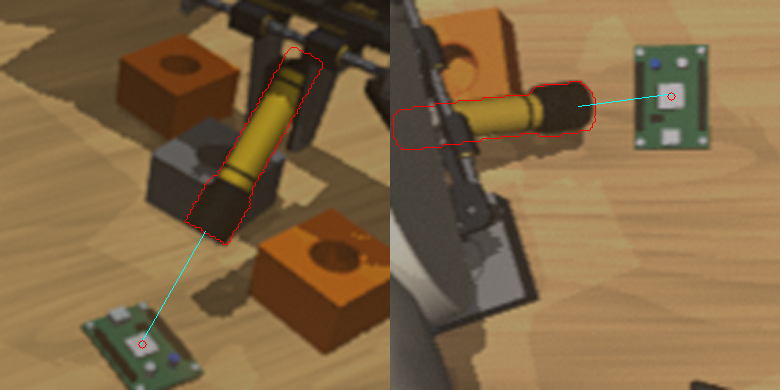

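The overlay agrees in both views: the torch silhouette matches, and the drawn beam ends on the silver chip at left crop (142,344) and right crop (671,97). Neither the boards nor the blocks have been touched. I'll compare the first and current top pictures for anything that moved, then hand in.

```bash
python3 - <<'E'
from h import *
im,P=snap('scene'); a=cv2.cvtColor(cv2.imread('pics/scene0.png'),cv2.COLOR_BGR2RGB)
d=cv2.absdiff(im,a).max(2)
for n,(x0,x1,y0,y1) in dict(pedal=(160,245,205,290),green=(368,415,217,256),blue=(300,340,270,316),screwdriver=(298,332,182,238),phone=(276,340,160,188)).items():
    print(n,'changed frac',round(float((d[y0:y1,x0:x1]>40).mean()),3))
o=sensors.get_obs(); print(o['time_s'],o['grip_width'],np.abs(o['joint_velocities']).max())
print(ctrl.hand_in())
E
```

```text
pedal changed frac 0.0
green changed frac 0.011
blue changed frac 0.0
screwdriver changed frac 0.0
phone changed frac 0.002
18.7833 0.2820202436761121 0.002329393379683985
the job is handed in; nothing more can be done
None
```

I finished the task and handed it in at about 18.8 s, still holding the torch slanted and aimed at the silver processor on the green board. The hand-in gave no verdict.

- **Pedal:** I pressed it with the closed fingers until the force rose from about 16 to 32 N over the last 0.4 mm, so I took it to be on its stop. The last scene picture shows it back exactly as it was at the start.
- **Torch:** I drew it straight up out of the grey holder. Because the moves can't tilt the tool, I slanted it by pushing its head against the holder's top edge so it pivoted in the grip. The first push gave only about 33°, so I pushed a second time.
- **Final aim (fitted from the cameras):** the slant is about 43° and the lens is about 90 mm above the bench. The processor is about 101 mm ahead of the lens and about 5 mm off the torch's axis. The overlay puts the beam on the processor in both the scene and top views.
- **Other things on the bench:** the pedal, both boards, screwdriver and phone look unchanged between the first and last scene pictures. I did not check the mug, wheel and motor that way. The arm was still, and the torch was held at about 26 mm opening.

**Checks that disagreed:** my first slant fit assumed the wrong pivot point, and the wrist view gave 20° against 42° and 48° from the other two cameras. Allowing for an offset in the grip resolved most of this. A misfit of about 5 pixels at one edge of the torch in the top view remains, so I trust the slant only to about 3°.

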